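# Start the fluorescence bench in its proper order

## Task

Start up the microscope's fluorescence light and its camera: tip on the rocker switch of the large sloping lamp supply, then press its round ignition button fully down and let it come up again to strike the lamp, and only after that tip on the rocker switch of the small upright camera supply, because the ignition pulse would damage a camera that is already on. Use light taps of the fingertips only: grasp, lift or shift nothing, and leave the wide flat stage controller switched on and the things standing about where they are.

Things in the scene. Friction and masses are not known exactly. Their poses are not given: they have to be found in the camera images.
- lamp_supply: lamp power supply, loose 3 kg case on rubber feet, 170 (x) x 210 (y) mm, grey below, white above; top slopes down to its front by 10 degrees (0.18 rad), 95 mm high at the back, 65 mm at the front. Origin: centre of underside, z up, front faces its -x. Lower half of the slope: black rocker at its +y side, round black button at its -y side, 110 mm apart, dark meter window between
- lamp_rocker_end (a point): spot to tap: top of the front (-x) half of the lamp supply's rocker, 14 mm from the pivot line, midway across. Black rocker 37 (along the case's x) x 25 mm in a 44 x 32 mm frame. While off its front half is up (front edge 7 mm above the frame), rear half flush. The point rides on the rocker and sinks 5 mm as it tips; its axes turn with it (z is the panel's normal while off)
- lamp_rocker (a joint): lamp supply's rocker angle, rad: 0 = off (front half up), 0.40 = on (front half flush with the frame, rear half up). An over-centre spring holds either end; about 2.5 N on the spot starts it, and beyond 0.20 (spot pressed in by about 2.7 mm) it snaps over by itself, against a hard stop
- ignition_top (a point): centre of the top of the round ignition button, a black cap 24 mm in diameter standing 13 mm out of a steel ring on the sloping panel; its z axis is the panel's normal, along which the button moves
- ignition (a joint): how far the ignition button is pressed, m: 0 = up, 0.006 = fully down; a spring returns it. It needs about 1.2 N to start and 5 N fully down
- camera_supply: camera power supply, a loose 0.8 kg block on rubber feet, 100 (x) x 68 (y) mm and 62 mm high, white with a flat top, one black rocker on the top, its pivot line 10 mm behind the middle. Origin at the centre of its underside, z up, its front faces its own -x. It and the stage controller may have changed places
- camera_rocker_end (a point): the spot to tap to switch the camera supply on: upper face of the front (-x) half of its rocker, 14 mm in front of the pivot line and midway across. Rocker as on the lamp supply, lying level; while off the front edge stands 7 mm above its frame, which is 3 mm above the top of the case
- camera_rocker (a joint): camera supply's rocker angle, rad: 0 = off, 0.40 = on; otherwise the same rocker as lamp_rocker, same forces
- stage_controller: stage controller, a loose 0.9 kg wide flat case, 104 (x) x 150 (y) mm and 44 mm high, white, four round sockets in its front face and one black rocker on its flat top. Origin at the centre of its underside, front faces its own -x. It is already running: leave it on
- stage_rocker (a joint): stage controller's rocker angle, rad: 0 = on (front half flush, rear half up; so at the start, and to stay so), 0.40 = off
- joystick: stage joystick, black palm rest with a round puck at one end, 219 x 124 x 63 mm, right of the lamp supply; leave alone. Origin under its centre
- filter_cube: black filter cube, 42 x 41 x 36 mm, standing between the two small cases; leave alone. Origin under its centre
- objective_case: clear round case with an objective in it, 44 mm in diameter, 72 mm high, at the left; leave alone. Origin under its centre
- oil_bottle: small black dropper bottle, 30 mm in diameter, 77 mm high, at the left; leave alone. Origin under its centre

How it is judged (in metres and radians):
On the way, in this order (a step that is already met when the one before it is completed fails the run):
1. the lamp supply's rocker is on (value of joint lamp_rocker above 0.33 rad), for 0.1 s.
2. the ignition button is pressed down (value of joint ignition above 0.0045 m), for 0.05 s.
3. the ignition button has come up again (value of joint ignition below 0.001 m), for 0.1 s.
4. the camera supply's rocker is on (value of joint camera_rocker above 0.33 rad), for 0.1 s.
At the end, for the whole second after the job is handed in: the rockers of lamp supply and camera supply are on (beyond 0.33 of 0.40 rad), the stage controller's is still on (below 0.07 rad), the ignition button is up (within 1 mm), and the three cases stand within 15 mm of where they were (value of joint each of lamp_rocker, camera_rocker above 0.33 rad and value of joint stage_rocker below 0.07 rad and value of joint ignition below 0.001 m and distance of each of lamp_supply, camera_supply, stage_controller from where it was at the start of the episode below 0.015 m); the robot touches nothing.
It fails at once if the ignition button is pressed while the lamp supply is off or the camera supply is on (value of joint ignition above 0.0025 m and (value of joint lamp_rocker below 0.2 rad or value of joint camera_rocker above 0.2 rad)).
It fails at once if the stage controller is switched off (value of joint stage_rocker above 0.2 rad).
It fails at once if a case is struck or pressed with more than 40 N (contact force between any of the arm, the fingers and lamp_supply above 40 N or contact force between any of the arm, the fingers and camera_supply above 40 N).
It fails at once if a case is lifted or shifted (height (world z) of any of lamp_supply, camera_supply, stage_controller above 0.008 m or distance of any of lamp_supply, camera_supply, stage_controller from where it was at the start of the episode above 0.02 m).
It fails at once if a bystander is moved (distance of any of joystick, filter_cube, objective_case, oil_bottle from where it was at the start of the episode above 0.02 m).
It also fails if it takes over 45 s, if anything falls off the work surface, if the arm or the gripper's body presses on something with over 40 N, if the wrist force passes 120 N, or if a joint passes its speed limit or range.

## Robot

A 6-joint arm with a two-finger parallel gripper is mounted at the origin on a cart in front of the work surface, level with it; the furniture and walls round the work are solid. World frame = base frame: x ahead of the robot, y to its left, z up, the work surface at z = 0. Lengths are in mm, angles in degrees, forces in N, time in s.
With the tool pointing down it reaches from about 350 to 775 mm from the base axis. Payload 5.5 kg.
Tool frame: the origin (TCP) lies midway between the tips of the shut fingers; the grasp point (between the pads) lies grip_depth behind it (grip_depth is the distance from the TCP to the grasp point, in mm); z points along the fingers, y is the line along which they close (so a half turn about z gives the same grasp; the last joint's range is limited). The gripper opens to 85 mm and grips with 20 to 120 N. Pads are 22 mm wide; open, the fingers measure 114 mm over their backs; the gripper's body (76 mm by 85 mm) begins 54 mm behind the grasp point. The pads swing forward as they close: fully open they stand 13 mm farther back than shut.
Start: joints at [61.673, 17.945, 2.641, 74.691, 0, 82.002], TCP at [199.783, 539.22, 231.323] pointing down, gripper open.
Joint ranges: [-158.12, 158.12], [-49.38, 96.58], [-58.88, 72.47], [-126.05, 133.96], [-84.25, 85.87], [-180, 180]. Speed limits (degrees/s): [147.25, 147.25, 180, 180, 180, 180].

## Interface

Orientations are given as a 3x3 rotation matrix whose columns are the frame's x, y, z axes.
In Python, from plant import get_obs, camera, sign_off, grip_depth gives the robot as it stands. The module is installed in compiled form; this text tells all that it offers.
- The arm moves only by the shell command python3 -m inch 'ROWS' [OPENING]. ROWS is JSON, a list of rows, each a list of 4 numbers: the shift along the tool's x, y, z in units of 0.05 m (1.0 is 0.05 m), then the turn about the tool's z in units of 8 degrees (1.0 is 8 degrees). In form: [[tx, ty, tz, turn], ...]. A call has 1 to 20 rows; each row shifts and turns the commanded pose from where the row before left it, along the tool's axes as they then stand; what a row does not reach is not made up. A row lasts 1/8 s, in which the tool goes at most 62.5 mm and 10.7 degrees, less where a joint would pass 70% of its speed; a pose out of reach is approached as far as the arm can. A call with a number of a shift or a turn outside -1 to 1 is refused whole. A call with a gripper value outside its range is refused whole. OPENING is the opening, from -1 (shut) to 1 (fully open), set as the call begins (- or left out, the last holds). The fingers move at their own pace and stop on an object; the grip force is fixed at half the most. Time passes only in rows, so rows that do not move let the fingers close. It gives the time, the measured TCP pose, the force, the opening and the grip force at its end, in the units of the state.
- get_obs(): the state, without advancing time (a new reading comes with each control period).
- camera(name): name is "side" or "top" or "wrist"; returns a dict with "frame" (384x512x3 uint8, blue, green, red), "camera_matrix" (3x3 intrinsics, pixels), "R" (3x3) and "t" (3): a world point X has camera coordinates R X + t. Camera axes: x right, y down, z forward; pixel columns grow to the right and rows downward; lengths in mm; the calibration is good to about 2 mm. A picture is of the moment at which its call begins. There is no depth.
- sign_off(): hands the job in; it is judged then, once.
The state is a dict: "t": time; "joint_positions": joint angles; "qvel": joint speeds; "effort": joint torques, N m; "position": TCP position; "tcp_rot": TCP orientation; "force": force on the tool from outside, world axes, zero at the start; "moment": the same for the moment, N m; "gripper_width": opening from 0.0 (shut) to 1.0 (fully open); "finger_force": force on a finger pad.
Only numpy, scipy, OpenCV 4.12 (cv2) and the standard library are available. Lean on these libraries where they do the work, as an engineer would, in place of code of your own. Each camera call takes 0.05 s, during which the arm holds its last target. There are 200 camera calls.

## Working session

There is one attempt and no reset: what is moved stays moved. The work goes in short steps, Python scripts to look and compute and a shell command to move; the robot and the scene stay as the last step left them, time stands still between calls to the robot, and variables do not carry over. Pictures are saved under pics/ and viewed, at most 10 in all, crops included, and the job is handed in when it is done.

```bash
mkdir -p pics
python3 - <<'E'
from plant import *
import cv2,numpy as np
o=get_obs();print(o['t'],o['position'],o['tcp_rot'],o['gripper_width'],grip_depth)
for n in('top','side'):
    c=camera(n);cv2.imwrite(f'pics/{n}0.png',c['frame']);np.savez(f'{n}0.npz',**c);print(n,c['camera_matrix'],c['R'],c['t'])
E
```

```text
0.0 [199.5096285  538.71969866 230.39592655] [[-9.37725926e-01  3.47374927e-01 -8.65270066e-04]
 [ 3.47375920e-01  9.37724527e-01 -1.63748689e-03]
 [ 2.42563074e-04 -1.83608790e-03 -9.99998285e-01]] 0.9987874203590011 18.700000000000003
top [[464.67840181   0.         248.91221041]
 [  0.         464.67840181 192.31520238]
 [  0.           0.           1.        ]] [[ 0.00765713 -0.99995782  0.00507155]
 [-0.99513253 -0.00811828 -0.09821068]
 [ 0.09824771 -0.00429486 -0.99515272]] [ -57.20749119  509.83948867 1343.42971659]
side [[391.30378109   0.         259.95734789]
 [  0.         391.30378109 193.68830068]
 [  0.           0.           1.        ]] [[-0.61614707  0.78744305  0.0172114 ]
 [ 0.64001669  0.51328825 -0.57176376]
 [-0.45906581 -0.34127498 -0.82023775]] [ 356.87584667 -244.54826366 1176.60252338]
```

View pics/top0.png

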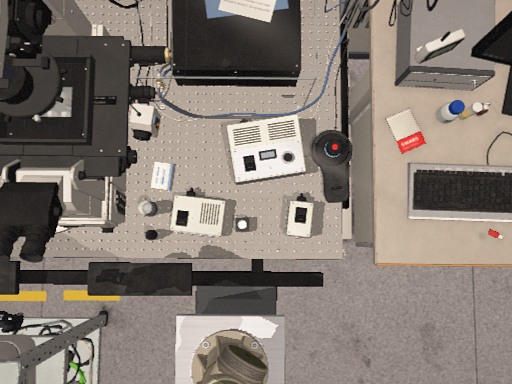

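View pics/side0.png

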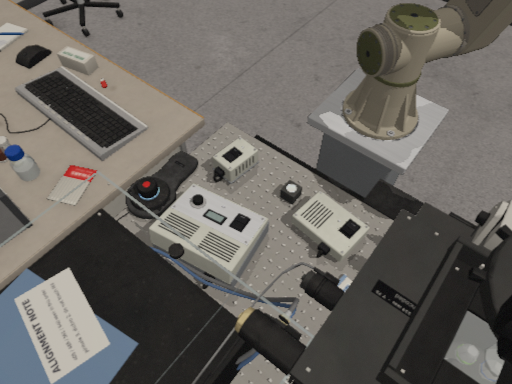

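The top view shows the lamp supply's rocker near (250,163) and its button near (289,157). The camera supply is at (299,217) and the stage controller at (198,215). I'll enlarge this area and segment it.

```bash
cat > h.py <<'E'
import numpy as np,cv2
def load(n): return dict(np.load(n+'.npz'))
def ray(c,u,v):
    d=c['R'].T@np.linalg.inv(c['camera_matrix'])@np.array([u,v,1.]);return -c['R'].T@c['t'],d
def onz(c,u,v,z):
    o,d=ray(c,u,v);return o+d*(z-o[2])/d[2]
def tri(c1,p1,c2,p2):
    o1,d1=ray(c1,*p1);o2,d2=ray(c2,*p2)
    s=np.linalg.lstsq(np.c_[d1,-d2],o2-o1,rcond=None)[0]
    a,b=o1+s[0]*d1,o2+s[1]*d2;return (a+b)/2,np.linalg.norm(a-b)
def proj(c,X):
    p=c['camera_matrix']@(c['R']@np.asarray(X,float)+c['t']);return p[:2]/p[2]
E
python3 - <<'E'
from h import *
t=load('top0')['frame'];s=load('side0')['frame']
a=cv2.resize(t[105:245,220:355],None,fx=4,fy=4,interpolation=cv2.INTER_CUBIC)
cv2.imwrite('pics/tc.png',a)
cv2.imwrite('pics/sc.png',cv2.resize(s[130:280,140:290],None,fx=4,fy=4,interpolation=cv2.INTER_CUBIC))
E
```

```text
(no output)
```

View pics/tc.png

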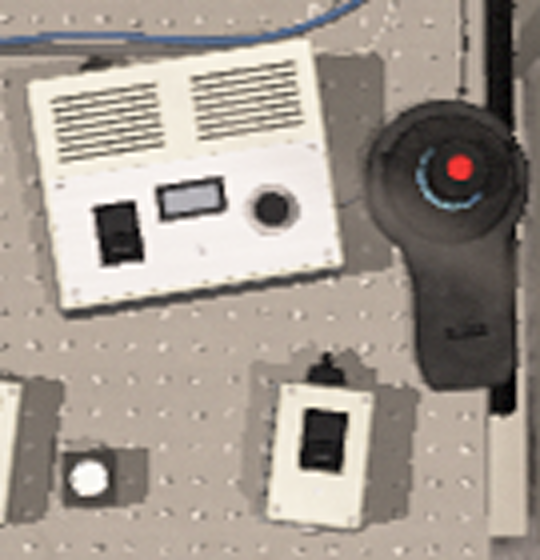

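View pics/sc.png

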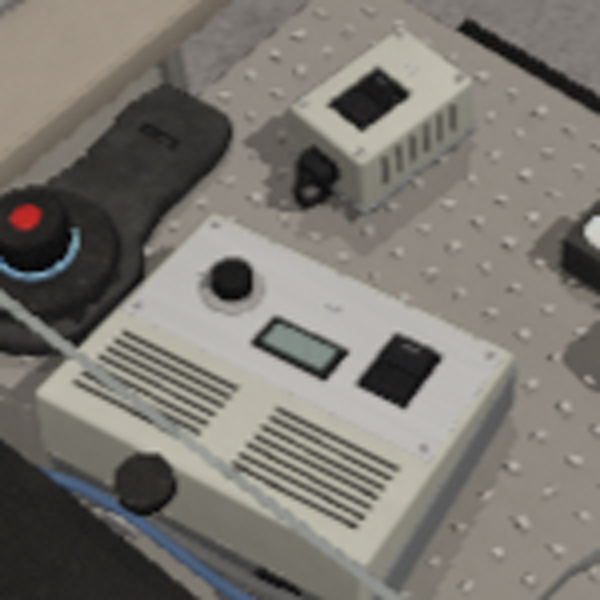

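The crops show lamp rocker at tc (119,233) / sc (400,370), the button at (273,208) / (232,277) and the camera rocker at (324,440) / (370,98). All three front halves face the robot (lower part in the top view). I'll triangulate them.

Run:
```python
from h import *
np.set_printoptions(precision=1,suppress=True)
T,S=load('top0'),load('side0')
tp=lambda u,v:(220+u/4-.375,105+v/4-.375)
sp=lambda u,v:(140+u/4-.375,130+v/4-.375)
for n,a,b in (('lampR',(119,233),(400,370)),('ign',(273,208),(232,277)),('camR',(324,440),(370,98))):
    print(n,*tri(T,tp(*a),S,sp(*b)))
L=[onz(T,*tp(*p),z) for p,z in(((68,312),65),((342,268),65),((311,40),95),((30,84),95))]
C=[onz(T,*tp(*p),62) for p in((267,518),(362,528),(375,392),(282,384))]
for q,dim in((L,(170,210)),(C,(100,68))):
    q=np.array(q);print(q)
    c=q.mean(0);x=q[2]+q[3]-q[0]-q[1];yw=np.degrees(np.arctan2(x[1],x[0]))
    print('c',c,'yaw',yw,'len',np.linalg.norm(q[3]-q[0]),np.linalg.norm(q[1]-q[0]))
    y=q[0]+q[3]-q[1]-q[2];print(' yaw from y',np.degrees(np.arctan2(y[1],y[0]))-90)
# rocker/ button on assumed heights
print('camR@65',onz(T,*tp(324,440),66))
s=np.tan(.1745)
for z in (72,75,78,80,85):print(z,onz(T,*tp(119,233),z),onz(T,*tp(273,208),z+10))
```

```text
lampR [589.1 -52.5  75.2] 2.6730400281123896
ign [ 606.  -161.5   85.5] 3.023331406946952
camR [ 442.8 -199.5   64.1] 3.2663984078261605
[[ 534.   -17.6   65. ]
 [ 567.4 -214.1   65. ]
 [ 726.5 -189.    95. ]
 [ 692.8   10.3   95. ]]
c [ 630.2 -102.6   80. ] yaw 9.474979702067072 len 164.04067508657084 199.32877001705825
 yaw from y 9.62359958942318
[[ 388.1 -160.4   62. ]
 [ 381.6 -227.9   62. ]
 [ 478.5 -237.7   62. ]
 [ 483.7 -171.2   62. ]]
c [ 433.  -199.3   62. ] yaw -6.101924077288806 len 96.19020560908604 67.81810414583371
 yaw from y -5.012996777198481
camR@65 [ 443.7 -200.6   66. ]
72 [590.3 -53.6  72. ] [ 607.6 -163.    82. ]
75 [589.9 -53.6  75. ] [ 607.1 -162.7   85. ]
78 [589.4 -53.6  78. ] [ 606.6 -162.5   88. ]
80 [589.  -53.6  80. ] [ 606.2 -162.3   90. ]
85 [588.2 -53.6  85. ] [ 605.3 -161.9   95. ]
```

Estimated taps in world mm: lamp spot ≈ (576,-55,80), ignition top ≈ (606.5,-162,86) and camera spot ≈ (429,-199,70). The lamp's yaw is about 9.5° and the camera supply's about -5.5°. I'll move with the gripper shut, keeping in front of the microscope.

```bash
python3 -m inch '[[-0.26,-0.65,0,0],[-0.26,-0.65,0,0],[-0.26,-0.65,0,0],[-0.26,-0.65,0,0],[-0.26,-0.65,0,0],[-0.26,-0.65,0,0],[-0.59,-0.37,0,0],[-0.59,-0.37,0,0],[-0.59,-0.37,0,0],[-0.59,-0.37,0,0],[-0.63,-0.45,0,0],[-0.63,-0.45,0,0],[-0.63,-0.45,0,0],[-0.63,-0.45,0,0],[-0.63,-0.45,0,0],[0,0,0,-1],[0,0,0,-1],[0,0,0,-1],[0,0,0,-0.72],[0,0,0,0]]' -1
cat > go.py <<'E'
import sys;from plant import get_obs;import numpy as np
o=get_obs();R=o['tcp_rot'];g=np.array(list(map(float,sys.argv[1:4])))
print('t',round(o['t'],2),'pos',o['position'].round(1) if hasattr(o['position'],'round') else o['position'],'yaw x',np.degrees(np.arctan2(R[1][0],R[0][0])).round(1),'units',((g-o['position'])@np.array(R)/50).round(2),'F',np.round(o['force'],1))
E
python3 go.py 574 -55.5 120
```

```text
t: 2.6
position: [398.5, 58.7, 231.0]
tcp_rot: [[-0.987, -0.163, -0.001], [-0.163, 0.987, 0.0], [0.001, 0.0, -1.0]]
force: [-0.0, 0.1, -0.5]
gripper_width: 0.005
finger_force: 0.0
t 2.6 pos [398.5  58.7 231. ] yaw x -170.6 units [-3.09 -2.82  2.22] F [-0.   0.1 -0.5]
```

```bash
python3 -m inch '[[-0.52,-0.47,0.1,0],[-0.52,-0.47,0.2,0],[-0.52,-0.47,0.2,0],[-0.52,-0.47,0.3,0],[-0.51,-0.47,0.4,0],[-0.5,-0.47,0.4,0],[0,0,0.4,0],[0,0,0.22,0],[0,0,0,0],[0,0,0,0]]' -1
python3 go.py 574 -55.5 95
python3 - <<'E'
from plant import *
import cv2,numpy as np
a=[]
for n in('top','side'):
    c=camera(n);np.savez(f'{n}1.npz',**c)
    f=c['frame'];f=f[105:245,215:355] if n=='top' else f[130:280,130:290]
    a.append(cv2.resize(f,(400,400),interpolation=cv2.INTER_CUBIC))
cv2.imwrite('pics/c1.png',np.hstack(a))
E
```

```text
t: 3.85
position: [574.5, -54.9, 121.2]
tcp_rot: [[-0.986, -0.164, 0.001], [-0.164, 0.986, -0.0], [-0.001, -0.0, -1.0]]
force: [-0.5, -0.2, 1.1]
gripper_width: -0.001
finger_force: 0.0
t 3.85 pos [574.5 -54.9 121.2] yaw x -170.6 units [ 0.01 -0.01  0.52] F [-0.5 -0.2  1.1]
```

View pics/c1.png

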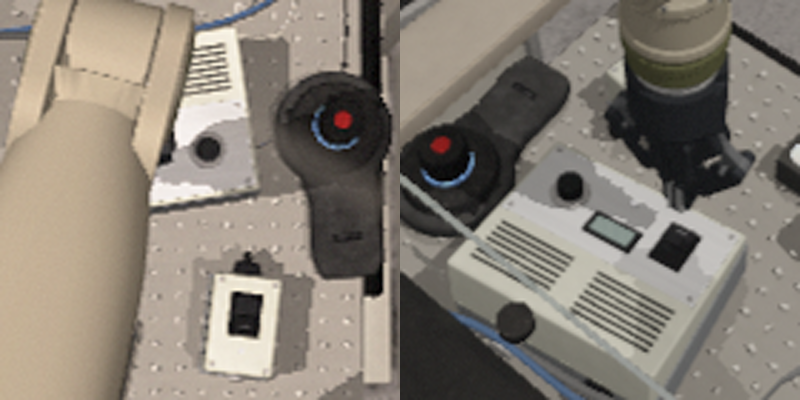

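The side view shows the shut fingertips (about (682,205) in the crop) above the front of the lamp rocker. I'll go down gently.

```bash
python3 -m inch '[[0,0,0.2,0],[0,0,0.2,0],[0,0,0.2,0],[0,0,0.08,0],[0,0,0,0],[0,0,0,0],[0,0,0,0]]' -1;  python3 -m inch '[[0,0,0.03,0],[0,0,0.03,0],[0,0,0,0]]'; python3 -m inch '[[0,0,0.03,0],[0,0,0.03,0],[0,0,0,0]]';python3 -m inch '[[0,0,0.03,0],[0,0,0,0]]'
```

```text
t: 4.82
position: [574.6, -55.2, 86.7]
tcp_rot: [[-0.986, -0.164, 0.001], [-0.164, 0.986, -0.0], [-0.001, -0.0, -1.0]]
force: [-0.4, 1.0, 0.5]
gripper_width: -0.001
finger_force: 0.0
t: 5.2
position: [574.1, -55.1, 83.1]
tcp_rot: [[-0.986, -0.164, -0.0], [-0.164, 0.986, 0.0], [0.0, 0.0, -1.0]]
force: [-0.1, -0.0, 0.0]
gripper_width: -0.001
finger_force: 0.0
t: 5.58
position: [574.2, -55.1, 80.3]
tcp_rot: [[-0.986, -0.164, -0.0], [-0.164, 0.986, 0.0], [0.0, 0.0, -1.0]]
force: [0.1, -0.2, 0.8]
gripper_width: 0.002
finger_force: 0.7
t: 5.82
position: [574.1, -55.1, 78.6]
tcp_rot: [[-0.986, -0.164, -0.0], [-0.164, 0.986, 0.0], [0.0, 0.0, -1.0]]
force: [-0.5, -0.2, -0.0]
gripper_width: -0.002
finger_force: 0.3
```

```bash
python3 -m inch '[[0,0,0.02,0],[0,0,0,0],[0,0,0,0]]'; python3 -m inch '[[0,0,0.02,0],[0,0,0,0],[0,0,0,0]]' |grep -E 'posi|force'; python3 -m inch '[[0,0,0.02,0],[0,0,0,0],[0,0,0,0]]'|grep -E 'posi|force';python3 -m inch '[[0,0,0.02,0],[0,0,0,0],[0,0,0,0]]'|grep -E 'posi|force'
```

```text
t: 6.2
position: [574.3, -55.1, 77.7]
tcp_rot: [[-0.986, -0.164, 0.0], [-0.164, 0.986, 0.0], [-0.0, 0.0, -1.0]]
force: [0.0, -0.9, -0.2]
gripper_width: 0.001
finger_force: 0.0
position: [574.2, -55.1, 76.7]
force: [-0.0, 0.2, -1.1]
finger_force: 0.0
position: [574.2, -55.1, 75.7]
force: [0.4, 0.7, -0.6]
finger_force: 0.0
position: [574.3, -55.1, 75.4]
force: [-1.0, 0.7, 5.6]
finger_force: 2.9
```

```bash
python3 -m inch '[[0,0,0.01,0],[0,0,0,0],[0,0,0,0]]'|grep -E 'posi|force'; python3 -m inch '[[0,0,0.01,0],[0,0,0,0],[0,0,0,0]]'|grep -E 'posi|force'
```

```text
position: [574.3, -55.1, 75.4]
force: [-3.1, 0.2, 8.4]
finger_force: 4.2
position: [574.4, -55.1, 75.3]
force: [-3.1, 0.7, 11.8]
finger_force: 5.6
```

```bash
python3 -m inch '[[0,0,-0.3,0],[0,0,-0.5,0],[0,0,-0.5,0],[0,0,0,0],[0,0,0,0]]' |grep -E 'posi|force'
python3 - <<'E'
from plant import *
import cv2,numpy as np
c=camera('side');np.savez('side2.npz',**c);w=camera('wrist');np.savez('wrist2.npz',**w)
k=lambda f:cv2.resize(f[200:245,215:260],(360,360),interpolation=cv2.INTER_CUBIC)
b=cv2.resize(w['frame'],(480,360))
a=np.hstack([k(np.load('side0.npz')['frame']),k(c['frame'])])
cv2.imwrite('pics/c2.png',cv2.resize(np.hstack([a,b]),(800,240),interpolation=cv2.INTER_AREA))
E
```

```text
position: [574.0, -55.0, 138.4]
force: [0.1, -0.3, -0.8]
finger_force: 0.0
```

View pics/c2.png

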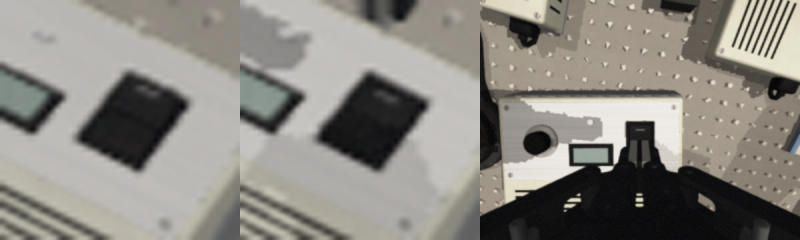

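The mark on the rocker's front half has moved between the two side crops. I'll stretch the contrast to be sure it tipped.

Run:
```python
import cv2,numpy as np
k=lambda n:np.clip(cv2.resize(np.load(n+'.npz')['frame'][208:235,225:255],(400,360),interpolation=cv2.INTER_CUBIC).astype(float)*3,0,255)
cv2.imwrite('pics/c3.png',np.hstack([k('side0'),k('side2')]))
```

```text
[ WARN:0@0.095] global loadsave.cpp:1063 imwrite_ Unsupported depth image for selected encoder is fallbacked to CV_8U.
```

View pics/c3.png

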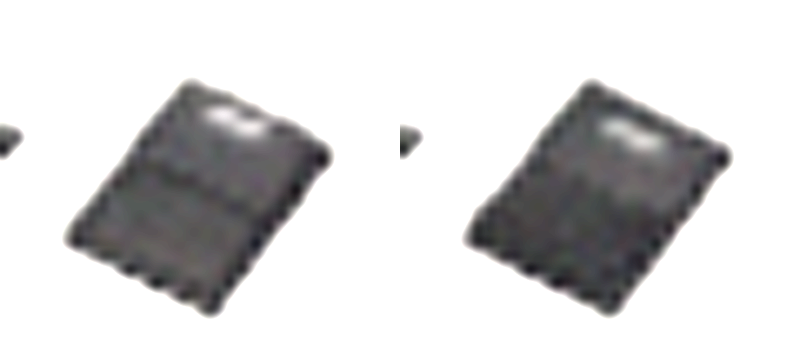

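The lamp rocker has tipped: its rear half is now raised and darker, and the front mark has sunk. Next is the ignition button.

```bash
python3 go.py 606 -162 100
```

```text
t 8.8 pos [573.5 -54.9 137.6] yaw x -170.6 units [-0.29 -2.22  0.75] F [-0.4 -1.1 -0.2]
```

```bash
python3 -m inch '[[-0.05,-0.37,0,0],[-0.05,-0.37,0,0],[-0.05,-0.37,0,0],[-0.05,-0.37,0,0],[-0.05,-0.37,0,0],[-0.04,-0.37,0,0],[0,0,0.2,0],[0,0,0.2,0],[0,0,0.2,0],[0,0,0.15,0],[0,0,0,0],[0,0,0,0]]'; for i in 1; do :; done; python3 -m inch '[[0,0,0.06,0],[0,0,0.06,0],[0,0,0,0]]'|grep -E 'posi|force'
```

```text
t: 10.3
position: [606.9, -162.1, 101.5]
tcp_rot: [[-0.986, -0.164, 0.0], [-0.164, 0.986, -0.0], [-0.0, -0.0, -1.0]]
force: [0.6, -0.7, 0.8]
gripper_width: -0.001
finger_force: 0.0
position: [606.5, -162.1, 95.0]
force: [0.3, 0.1, -0.0]
finger_force: 0.0
```

```bash
python3 -m inch '[[0,0,0.03,0],[0,0,0,0],[0,0,0,0]]'|grep -E 'posi|force'; python3 -m inch '[[0,0,0.03,0],[0,0,0,0],[0,0,0,0]]'|grep -E 'posi|force'
```

```text
position: [606.8, -162.2, 93.8]
force: [-0.6, 0.5, 0.6]
finger_force: 0.0
position: [606.9, -162.3, 92.5]
force: [-0.7, 0.0, 1.5]
finger_force: 0.4
```

```bash
python3 -m inch '[[0,0,0.06,0],[0,0,0,0],[0,0,0,0]]'|grep -E 'posi|force'; python3 -m inch '[[0,0,0.06,0],[0,0,0,0],[0,0,0,0]]'|grep -E 'posi|force'; python3 -m inch '[[0,0,0.04,0],[0,0,0,0],[0,0,0,0]]'|grep -E 'posi|force'
```

```text
position: [607.2, -162.2, 89.7]
force: [2.2, 0.8, 3.6]
finger_force: 1.3
position: [607.3, -162.3, 86.7]
force: [2.2, 0.4, 4.8]
finger_force: 2.2
position: [607.5, -162.3, 85.9]
force: [1.0, 1.2, 11.0]
finger_force: 5.5
```

The force rose like a spring from about 92.5 and hit a hard stop at 86, so the button is fully down. I'll lift off and go to the camera supply.

```bash
python3 -m inch '[[0,0,0,0],[0,0,-0.1,0],[0,0,-0.3,0],[0,0,-0.5,0],[0,0,-0.5,0],[0,0,0,0],[0,0,0,0]]'|grep -E 'posi|force'; python3 go.py 427.5 -198.7 130
```

```text
position: [605.8, -162.0, 153.3]
force: [0.4, -0.1, -0.3]
finger_force: 0.0
t 13.43 pos [ 605.8 -162.   153.3] yaw x -170.6 units [ 3.64 -0.14  0.47] F [ 0.4 -0.1 -0.3]
```

```bash
python3 -m inch '[[0.52,-0.02,0,0],[0.52,-0.02,0,0],[0.52,-0.02,0,0],[0.52,-0.02,0,0],[0.52,-0.02,0,0],[0.52,-0.02,0,0],[0.52,-0.02,0,0],[0,0,0,0.93],[0,0,0,0.93],[0,0,0.3,0],[0,0,0,0],[0,0,0,0]]'|grep -E 'posi|force'; python3 go.py 427.5 -198.7 80
python3 - <<'E'
from plant import *
import cv2,numpy as np
c=camera('side')['frame'];w=camera('wrist')['frame']
k=lambda a,b,d,e:cv2.resize(c[a:b,d:e],(400,400),interpolation=cv2.INTER_CUBIC)
cv2.imwrite('pics/c4.png',np.hstack([k(130,230,170,270),cv2.resize(w[:,64:448],(400,400))]))
E
```

```text
position: [427.9, -198.6, 138.5]
force: [0.5, -0.6, 0.3]
finger_force: 0.0
t 14.93 pos [ 427.9 -198.6  138.5] yaw x 174.6 units [ 0.01 -0.    1.17] F [ 0.5 -0.6  0.3]
```

View pics/c4.png

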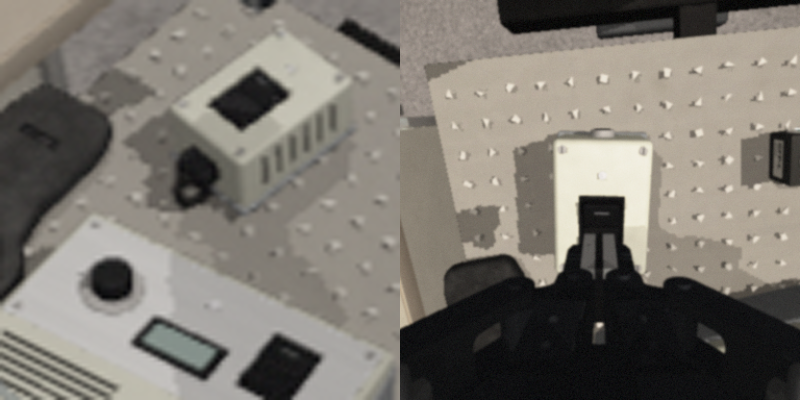

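The button is up again in the side view, and the wrist view shows the fingertips centred across the camera rocker. I'll go down.

```bash
python3 -m inch '[[0,0,0.3,0],[0,0,0.3,0],[0,0,0.3,0],[0,0,0.2,0],[0,0,0.08,0],[0,0,0,0],[0,0,0,0]]'|grep -E 'posi|force'; for_=1; python3 -m inch '[[0,0,0.04,0],[0,0,0.04,0],[0,0,0,0],[0,0,0,0]]'|grep -E 'posi|force'; python3 -m inch '[[0,0,0.04,0],[0,0,0,0],[0,0,0,0]]'|grep -E 'posi|force'; python3 -m inch '[[0,0,0.04,0],[0,0,0,0],[0,0,0,0]]'|grep -E 'posi|force'
```

```text
position: [428.7, -199.2, 80.7]
force: [0.2, -0.2, -0.1]
finger_force: 0.0
position: [428.4, -198.9, 76.3]
force: [0.2, -0.7, -0.1]
finger_force: 0.0
position: [428.3, -198.9, 74.2]
force: [0.4, 0.8, -0.2]
finger_force: 0.0
position: [428.4, -199.0, 72.3]
force: [-0.4, 0.3, 0.4]
finger_force: 0.1
```

```bash
python3 -m inch '[[0,0,0.04,0],[0,0,0,0],[0,0,0,0]]'|grep -E 'posi|force'; python3 -m inch '[[0,0,0.03,0],[0,0,0,0],[0,0,0,0]]'|grep -E 'posi|force'; python3 -m inch '[[0,0,0.02,0],[0,0,0,0],[0,0,0,0]]'|grep -E 'posi|force'
```

```text
position: [428.3, -198.9, 70.2]
force: [-0.6, -0.0, 0.5]
finger_force: 0.4
position: [428.5, -199.0, 68.7]
force: [-0.5, 0.3, 0.2]
finger_force: 0.0
position: [428.3, -198.9, 67.7]
force: [0.3, -0.5, -0.0]
finger_force: 0.0
```

```bash
python3 -m inch '[[0,0,0.02,0],[0,0,0,0],[0,0,0,0]]'|grep -E 'posi|force'; python3 -m inch '[[0,0,0.02,0],[0,0,0,0],[0,0,0,0]]'|grep -E 'posi|force'; python3 -m inch '[[0,0,0.01,0],[0,0,0,0],[0,0,0,0]]'|grep -E 'posi|force'
```

```text
position: [428.3, -198.9, 66.8]
force: [0.1, -0.0, -0.1]
finger_force: 0.0
position: [428.4, -198.9, 65.8]
force: [-0.7, 0.5, 0.2]
finger_force: 0.0
position: [428.4, -199.0, 65.3]
force: [0.8, 0.7, -0.5]
finger_force: 0.0
```

```bash
python3 -m inch '[[0,0,0.015,0],[0,0,0,0],[0,0,0,0]]'|grep -E 'posi|force'; python3 -m inch '[[0,0,0.015,0],[0,0,0,0],[0,0,0,0]]'|grep -E 'posi|force'
```

```text
position: [428.4, -199.0, 65.0]
force: [-2.1, 0.8, 5.4]
finger_force: 2.6
position: [428.4, -199.0, 65.0]
force: [-3.5, 2.3, 11.8]
finger_force: 5.8
```

It met a hard stop at 65.0, the flush height. I'll lift off and check all the controls.

```bash
python3 -m inch '[[0,0,-0.3,0],[0,0,-0.5,0],[0,0,-0.7,0],[0,0,-0.8,0],[0,0,-0.8,0],[0,0,0,0],[0,0,0,0]]'|grep -E 'posi|force'
python3 - <<'E'
from plant import *
import cv2,numpy as np
c=camera('side')['frame'];o=np.load('side0.npz')['frame']
def k(f,a,b,d,e,g):return np.clip(cv2.resize(f[a:b,d:e],(400,270),interpolation=cv2.INTER_CUBIC).astype(float)*g,0,255).astype(np.uint8)
r=lambda *q:np.hstack([k(o,*q),k(c,*q)])
cv2.imwrite('pics/c5.png',np.vstack([r(142,166,217,253,3),r(160,240,160,280,1.2)]))
E
```

```text
position: [428.1, -198.8, 218.2]
force: [0.8, 0.0, -0.7]
finger_force: 0.0
```

View pics/c5.png

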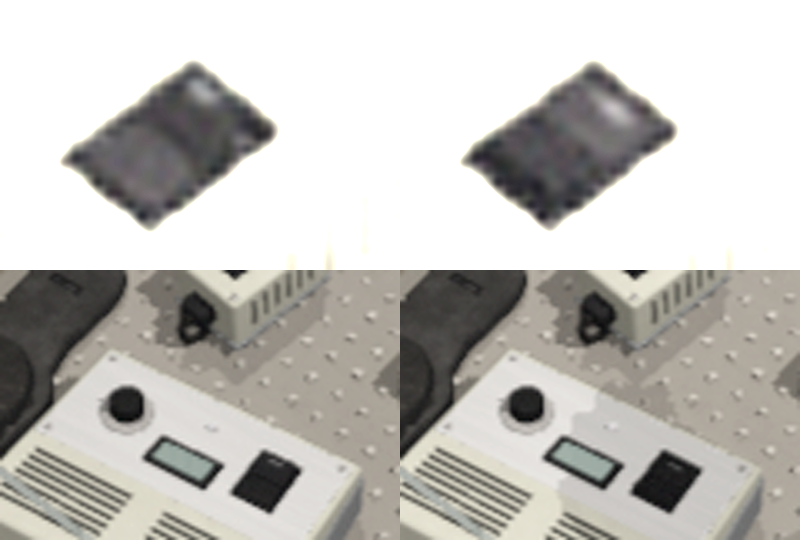

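The camera rocker has tipped: the front half is now flat and light and the rear half dark. The button is up, the lamp rocker is on, and the cases haven't moved.

```bash
python3 -c "
from plant import *
print(sign_off())"
```

```text
the job is handed in; nothing more can be done
None
```

Job handed in: the lamp supply was switched on, the ignition button pressed fully and released, and then the camera supply switched on; the last pictures show both rockers on, the button up, and the lamp and camera supplies not visibly moved (I did not re-check the stage controller, and sign-off returned no verdict).

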